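# Wedge the jar tight in its caddy with the spacer that fits

## Task

The jar in the wooden caddy has a gap beside it, and the three wooden spacers standing in the white tray differ only in thickness. Find by trying which spacer fills that gap (goes in all the way and leaves no noticeable play) and push it fully home onto the caddy floor, then swing the caddy's small wooden keeper square over the spacer's shoulder, up to its stop, so that it cannot come out. The other two spacers must end up in the tray, and no jar may be knocked over.

Things in the scene. Friction and masses are not known exactly. Their poses are not given: they have to be found in the camera images.
- caddy: fixed open wooden caddy, 116 (x) by 154 (y) by 72 mm high; bay 96 (x) by 126 mm (y) inside, floor 6 mm thick. The jar stands at the bay's -y end; the gap, 35 to 50 mm, runs from the jar to the +y end wall's inner face at y = +63 mm. A spacer goes in tab up, thickness along y; seated, its body's top is 2 mm below the walls' top. Origin: centre of the underside; +y roughly to the robot's left.
- keeper_pivot (a point): the keeper's vertical axis, on the +y end wall of the caddy (caddy frame: x -26, y +70 mm), at half the keeper's height, 79 mm above the caddy's underside
- keeper_tip (a point): on the keeper's centre line, 36 mm from its pivot (the bar ends 3 mm farther out), at half its height
- keeper (a joint): turn-button: dark wooden bar 14 mm wide, 10 mm thick, 39 mm long from its pivot, underside 1 mm above the wall. 0 = points to the caddy's -x and 0.5 rad outwards (+y), clear of the bay; turns anticlockwise from above; 0.5 = along the wall to -x; 2.07 (stop) = points to -y, over a seated spacer's -x shoulder, beside the tab. Friction 0.05 N m, stays put. Starts 0 to 0.45.
- spacer_34: wooden spacer 34 mm thick (its y); the three differ only in this. Body 68 mm wide (x), 64 mm high, lowest 5 mm drawn in by 3 mm per face as lead-in; on top in the middle a grip tab 28 (x) by 22 (y) by 42 mm high, 106 mm in all; about 160 g. Origin: centre of its underside, z up. Starts upright in one of the tray's three places (varies).
- spacer_40: wooden spacer 40 mm thick (its y); the three differ only in this. Body 68 mm wide (x), 64 mm high, lowest 5 mm drawn in by 3 mm per face as lead-in; on top in the middle a grip tab 28 (x) by 22 (y) by 42 mm high, 106 mm in all; about 160 g. Origin: centre of its underside, z up. Starts upright in one of the tray's three places (varies).
- spacer_47: wooden spacer 47 mm thick (its y); the three differ only in this. Body 68 mm wide (x), 64 mm high, lowest 5 mm drawn in by 3 mm per face as lead-in; on top in the middle a grip tab 28 (x) by 22 (y) by 42 mm high, 106 mm in all; about 160 g. Origin: centre of its underside, z up. Starts upright in one of the tray's three places (varies).
- spacer_tray: white enamelled tray, fixed, 276 mm (x) by 214 mm (y), rim 28 mm high; floor 2 mm thick, flat inside over 242 by 180 mm. Origin: centre of its underside. The spacers stand in a row along its x, about 75 mm apart at x = -75, 0 and +75 mm, their thickness along the row.
- jar_1: loose glass jar, a bright red lid; the three jars are 77 to 90 mm wide, 92 to 112 mm high. One (varies) stands in the caddy, within 1 mm of the -y end wall, the others on the board. Origin: on its foot, at the -y side of its rim, not on its axis. One spacer fills the gap it leaves, with 2 mm to spare; which, is found by trying: others are 4 mm or more too thick or leave 8 mm or more of play.
- jar_2: loose glass jar, a yellow lid; the three jars are 77 to 90 mm wide, 92 to 112 mm high. One (varies) stands in the caddy, within 1 mm of the -y end wall, the others on the board. Origin: on its foot, at the -y side of its rim, not on its axis. One spacer fills the gap it leaves, with 2 mm to spare; which, is found by trying: others are 4 mm or more too thick or leave 8 mm or more of play.
- jar_3: loose glass jar, a dark red lid; the three jars are 77 to 90 mm wide, 92 to 112 mm high. One (varies) stands in the caddy, within 1 mm of the -y end wall, the others on the board. Origin: on its foot, at the -y side of its rim, not on its axis. One spacer fills the gap it leaves, with 2 mm to spare; which, is found by trying: others are 4 mm or more too thick or leave 8 mm or more of play.
- jar_board: thin wooden board, fixed, 104 (x) by 215 (y) by 6 mm, beyond the caddy, with the two spare jars on it. Origin: centre of its underside.
Things that resemble listed ones, but are neither listed nor needed, are in the scene too. What is shaped like the spacer_47 but purple is not meant.

How it is judged:
By the outcome, as a careful person would: the job done as asked, in the order asked, and still so for the second after the job is handed in, with the robot touching nothing.
It also fails if it takes over 72 s, if anything falls off the work surface, if the arm or the gripper's body presses on something with over 40 N, if the wrist force passes 120 N, or if a joint passes its speed limit or range.

## Robot

A 6-joint arm with a two-finger parallel gripper is mounted at the origin on a cart in front of the work surface, level with it; the furniture and walls round the work are solid. World frame = base frame: x ahead of the robot, y to its left, z up, the work surface at z = 0. Lengths are in m, angles in rad, forces in N, time in s.
With the tool pointing down it reaches from about 0.425 to 0.95 m from the base axis. Payload 3.5 kg.
Tool frame: the origin (TCP) lies at the very end of the fingers, on their centre line; the grasp point (between the pads) lies 19 mm behind it; z points along the fingers, y is the direction in which the jaws open and shut (so a half turn about z gives the same grasp; the last joint's range is limited). The gripper opens to 85 mm and grips with 20 to 120 N. Pads are 22 mm wide; open, the fingers measure 114 mm over their backs; the gripper's body (76 mm by 85 mm) begins 54 mm behind the grasp point. The pads swing forward as they close: fully open they stand 13 mm farther back than shut.
Start: joints at [-1.359, 0.286, 1.577, -0, 1.279, -0.15], TCP at [0.239, -0.631, 0.231] pointing down, gripper open.
Joint ranges: [-2.77, 2.77], [-0.9, 2.22], [0.21, 2.48], [-1.53, 4.67], [0.24, 2.81], [-2.84, 2.84]. Speed limits (rad/s): [2.79, 2.79, 3.14, 3.14, 3.14, 3.14].

## Interface

Orientations are given as a unit quaternion [x, y, z, w].
In Python, from plant import get_state, read_camera, sign_off gives the robot as it stands.
- The arm moves only by the tool step_arm, never from a script. Its argument "targets" is a list that holds one entry, the list of rows, each a list of 5 numbers: the opening, from 0 (shut) to 1 (fully open), then the shift along the tool's x, y, z each as a share of 4 cm, from -1 to 1, then the turn about the tool's z as a share of 5 degrees, from -1 to 1. A call has 1 to 10 rows; each row shifts and turns the commanded pose from where the row before left it, along the tool's axes as they then stand; what a row does not reach is not made up. A row lasts 1/12 s, in which the tool goes at most 41.7 mm and 7.16 degrees, less where a joint would pass 70% of its speed; a pose out of reach is approached as far as the arm can. A call with a number of a shift or a turn outside -1 to 1 is refused whole. A call with a gripper value outside its range is refused whole. The fingers move at their own pace and stop on an object; "squeeze" is the grip in N (left out, the last holds). Time passes only in rows, so rows that do not move let the fingers close. It gives the time, the measured TCP pose, the force and the opening at its end, in the units of the state.
- get_state(): the state, without advancing time (a new reading comes with each control period).
- read_camera(name): name is "side" or "top"; returns a dict with "pixels" (400x640x3 uint8, red, green, blue), "range_z" (400x640 float32, m along the optical axis (not along the pixel's ray), 0 where there is no reading), "mtx" (3x3 intrinsics, pixels), "rvec" (rotation vector, rad) and "tvec" (3), from world to camera coordinates, as OpenCV has them. Camera axes: x right, y down, z forward; pixel columns grow to the right and rows downward; lengths in m; the calibration is good to about 2 mm. A picture is of the moment at which its call begins.
- sign_off(): hands the job in, once; it reports no verdict.
The state is a dict: "time": time; "qpos": joint angles; "dq": joint speeds; "joint_efforts": joint torques, N m; "eef_pos": TCP position; "tcp_rot": TCP orientation; "contact_force": force on the tool from outside, world axes, zero at the start; "wrist_torque": the same for the moment, N m; "opening": opening from 0.0 (shut) to 1.0 (fully open).
Only numpy, scipy, OpenCV 4.12 (cv2) and the standard library are available. Lean on these libraries where they do the work, as an engineer would, in place of code of your own. Each camera call takes 0.05 s, during which the arm holds its last target.

## Working session

There is one attempt and no reset: what is moved stays moved. The work goes in short steps, Python scripts to look and compute and a tool call to move; the robot and the scene stay as the last step left them, time stands still between calls to the robot, and variables do not carry over. Pictures are saved under pics/ and viewed, and the job is handed in when it is done.

Besides the shell and the picture viewer there is one more tool, called after "Emit:" in YAML: its name, and indented under it one key for each argument. step_arm: Moves the arm, as the interface text tells. Shift numbers are shares of 4 cm and turn numbers shares of 5 degrees, none past 1 either way. Its arguments: {"type":"object","properties":{"targets":{"type":"array"},"squeeze":{"type":"number"}},"required":["targets"]}

```bash
ls; mkdir -p pics; cat > h.py <<'E'
import numpy as np, cv2
from plant import get_state, read_camera
def grab(n):
    c=read_camera(n); np.savez('pics/%s.npz'%n,**c); return c
def load(n): return dict(np.load('pics/%s.npz'%n))
def pts(c):
    # world xyz per pixel from range_z
    R,_=cv2.Rodrigues(c['rvec']); t=np.array(c['tvec']).reshape(3)
    K=c['mtx']; h,w=c['range_z'].shape
    u,v=np.meshgrid(np.arange(w),np.arange(h)); z=c['range_z']
    P=np.stack([(u-K[0,2])/K[0,0]*z,(v-K[1,2])/K[1,1]*z,z],-1)
    return (P-t)@R
def ray(c,u,v,zp):
    R,_=cv2.Rodrigues(c['rvec']); t=np.array(c['tvec']).reshape(3)
    d=R.T@np.linalg.inv(c['mtx'])@np.array([u,v,1.]); o=-R.T@t
    return o+d*(zp-o[2])/d[2]
def save(im,name): cv2.imwrite('pics/'+name,im[...,::-1])
def crop(c,x0,y0,x1,y1,s,name): save(cv2.resize(np.ascontiguousarray(c['pixels'][y0:y1,x0:x1]),None,fx=s,fy=s,interpolation=cv2.INTER_CUBIC),name)
E
python3 - <<'E'
from h import *
for n in('top','side'):
    c=grab(n); save(c['pixels'],n+'0.png')
    R,_=cv2.Rodrigues(c['rvec']); print(n,c['mtx'].round(1).tolist(),(-R.T@np.array(c['tvec']).reshape(3)).round(3),R.round(2).tolist())
print(get_state())
E
```

```text
pics
top [[442.0, 0.0, 325.0], [0.0, 442.0, 192.6], [0.0, 0.0, 1.0]] [ 0.446 -0.102  1.002] [[-0.02, -1.0, 0.01], [-1.0, 0.01, -0.09], [0.09, -0.01, -1.0]]
side [[438.9, 0.0, 320.6], [0.0, 438.9, 200.6], [0.0, 0.0, 1.0]] [0.175 0.867 0.504] [[-0.94, -0.35, 0.0], [-0.13, 0.35, -0.93], [0.32, -0.87, -0.37]]
{'time': 0.1, 'qpos': array([-1.35896685e+00,  2.87110578e-01,  1.57804662e+00,  1.54398200e-06,
        1.27858620e+00, -1.50000480e-01]), 'dq': array([ 1.32952439e-03, -2.14409862e-03, -3.82546254e-03,  3.79036173e-04,
       -6.40600131e-05, -4.44866895e-04]), 'joint_efforts': array([ 8.81887972e-04, -4.07298410e+01, -2.93696862e+01, -1.64540211e-04,
        3.41887157e-03,  5.16108543e-06]), 'eef_pos': array([ 0.23884157, -0.63069358,  0.23005448]), 'tcp_rot': array([ 9.83678944e-01,  1.79929373e-01, -3.25005321e-05, -1.07487817e-03]), 'contact_force': array([-0.26317308,  0.59772761, -0.41471768]), 'wrist_torque': array([ 0.00101547, -0.01919195, -0.01910792]), 'opening': 1.0008985599857734}
```

View pics/top0.png

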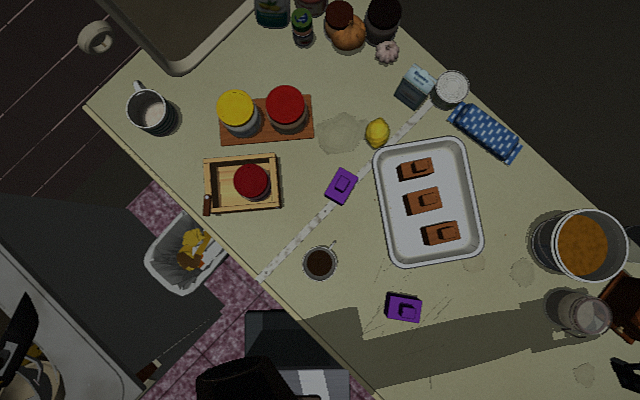

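View pics/side0.png

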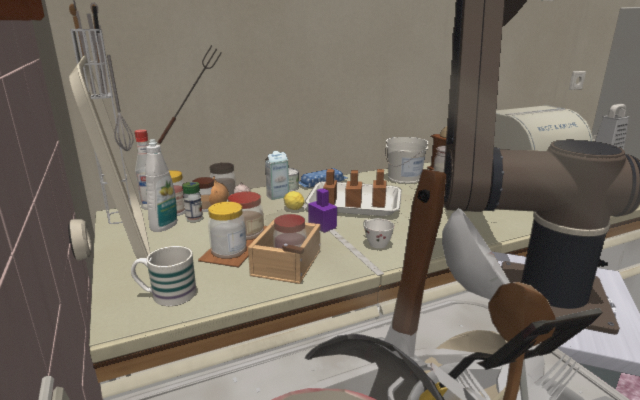

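```bash
python3 - <<'E'
from h import *
c=load('top')
crop(c,190,140,300,225,7,'cad.png'); crop(c,365,130,495,275,4,'tray.png')
P=pts(c)
for n,(u,v) in dict(jarlid=(251,180),j2=(285,103),jy=(238,107),wallL=(209,180),wallT=(245,157),wallB=(245,211),keeper=(207,205),floor=(222,185),s1=(415,168),s1t=(422,168),s2t=(427,200),s3t=(441,233)).items(): print(n,P[v,u].round(4))
E
```

```text
jarlid [0.5562 0.0403 0.0986]
j2 [ 0.7157 -0.031   0.1032]
jy [0.7038 0.0634 0.1192]
wallL [0.561  0.1337 0.0695]
wallT [0.6091 0.0574 0.0707]
wallB [0.4974 0.0681 0.0076]
keeper [0.5071 0.1339 0.0836]
floor [0.5572 0.1207 0.0045]
s1 [ 0.5755 -0.2968  0.1044]
s1t [ 0.5747 -0.3103  0.1083]
s2t [ 0.5092 -0.3186  0.1062]
s3t [ 0.4419 -0.3446  0.1061]
```

View pics/cad.png

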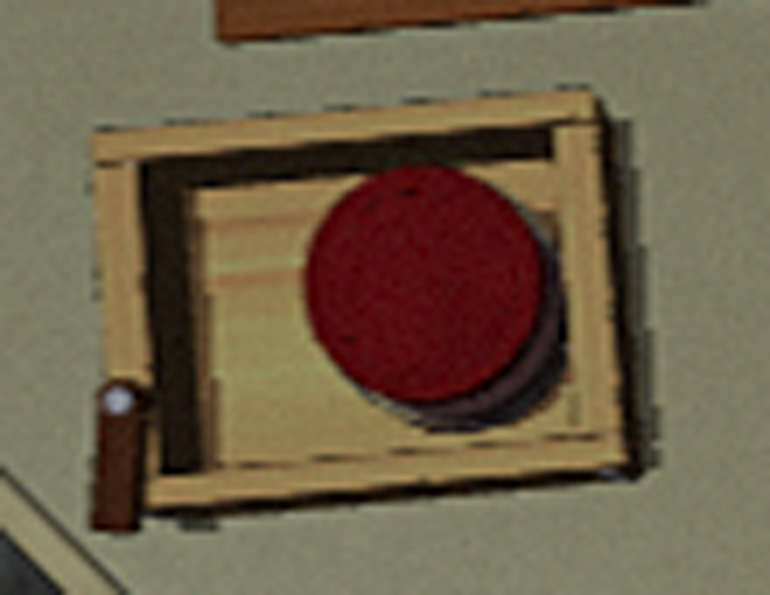

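View pics/tray.png

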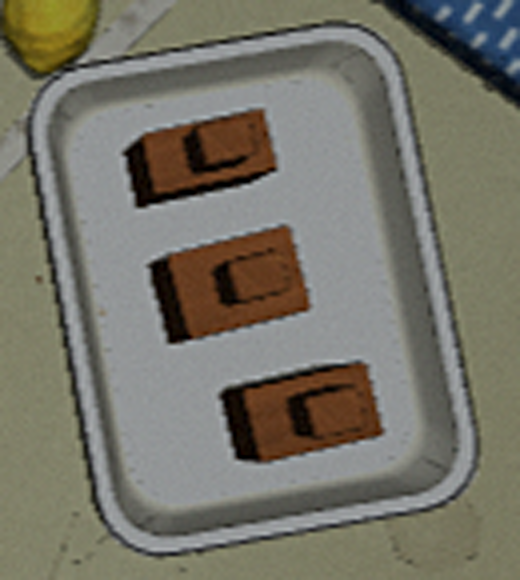

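```bash
python3 - <<'E'
from h import *
c=load('side')
crop(c,200,185,335,290,5.9,'sc.png'); 
P=pts(c);
for v in range(222,252,3):
    print(v,[ (u,*(P[v,u]*1000).round(0).astype(int)) for u in range(270,310,5)])
E
```

```text
222 [(270, np.int64(690), np.int64(-121), np.int64(0)), (275, np.int64(580), np.int64(66), np.int64(97)), (280, np.int64(570), np.int64(61), np.int64(97)), (285, np.int64(560), np.int64(57), np.int64(97)), (290, np.int64(549), np.int64(54), np.int64(97)), (295, np.int64(539), np.int64(51), np.int64(97)), (300, np.int64(527), np.int64(49), np.int64(99)), (305, np.int64(540), np.int64(-11), np.int64(71))]
225 [(270, np.int64(609), np.int64(35), np.int64(72)), (275, np.int64(578), np.int64(71), np.int64(92)), (280, np.int64(564), np.int64(74), np.int64(96)), (285, np.int64(552), np.int64(74), np.int64(98)), (290, np.int64(544), np.int64(66), np.int64(96)), (295, np.int64(534), np.int64(62), np.int64(96)), (300, np.int64(524), np.int64(56), np.int64(95)), (305, np.int64(534), np.int64(4), np.int64(71))]
228 [(270, np.int64(605), np.int64(44), np.int64(69)), (275, np.int64(580), np.int64(68), np.int64(83)), (280, np.int64(562), np.int64(79), np.int64(91)), (285, np.int64(551), np.int64(77), np.int64(92)), (290, np.int64(540), np.int64(74), np.int64(93)), (295, np.int64(532), np.int64(65),
[... 2260 characters left out ...]
563), np.int64(81), np.int64(48)), (285, np.int64(522), np.int64(141), np.int64(84)), (290, np.int64(512), np.int64(137), np.int64(85)), (295, np.int64(503), np.int64(132), np.int64(84)), (300, np.int64(503), np.int64(106), np.int64(71)), (305, np.int64(495), np.int64(99), np.int64(69))]
249 [(270, np.int64(557), np.int64(141), np.int64(71)), (275, np.int64(545), np.int64(141), np.int64(73)), (280, np.int64(536), np.int64(136), np.int64(73)), (285, np.int64(523), np.int64(139), np.int64(77)), (290, np.int64(511), np.int64(141), np.int64(80)), (295, np.int64(499), np.int64(143), np.int64(83)), (300, np.int64(489), np.int64(139), np.int64(83)), (305, np.int64(495), np.int64(99), np.int64(62))]
```

View pics/sc.png

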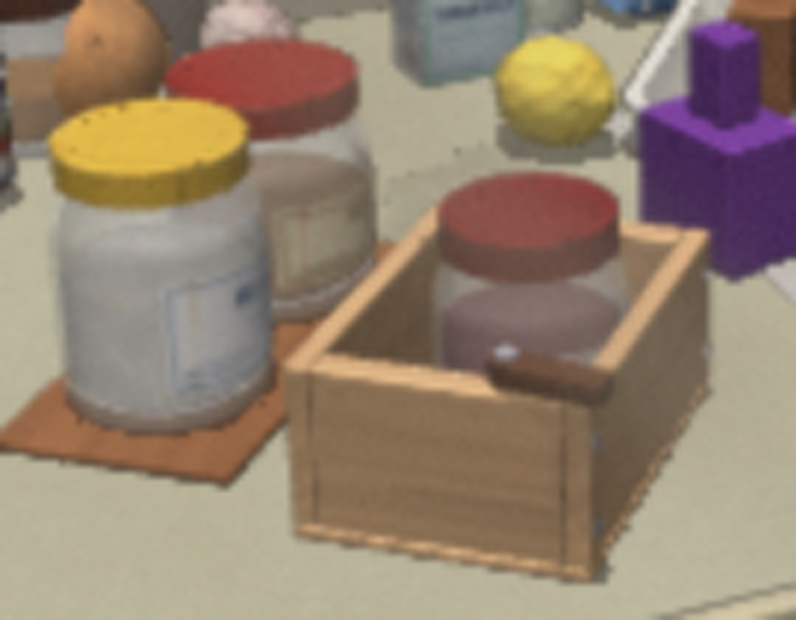

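```bash
python3 - <<'E'
from h import *
c=load('top'); s=load('side')
o=lambda x,y,S,ox,oy:((x+.5)/S-.5+ox,(y+.5)/S-.5+oy)
img={}
pr=[]
for n,(x,y) in dict(TL=(92,130),TR=(597,90),BR=(627,465),iTL=(139,165),iTR=(553,124),iBR=(577,432)).items():
    p=ray(c,*o(x,y,7,190,140),0.072); img[n]=p; print(n,(p*1000).round(1))
# corner caddy coords
cc=dict(TL=(58,77),TR=(58,-77),BR=(-58,-77),iTL=(48,63),iTR=(48,-63),iBR=(-48,-63))
A=np.array([cc[k] for k in cc])/1000.;B=np.array([img[k][:2] for k in cc])
def fit(A,B):
    a=A-A.mean(0);b=B-B.mean(0); H=a.T@b;U,_,V=np.linalg.svd(H);R=V.T@np.diag([1,np.sign(np.linalg.det(V.T@U.T))])@U.T
    return R,B.mean(0)-R@A.mean(0)
R,t=fit(A,B); print('top',t.round(4),np.degrees(np.arctan2(R[1,0],R[0,0])),((A@R.T+t-B)*1000).round(1).tolist())
# side
S=5.9
for n,(x,y) in dict(TL=(289,366),BLouter=(593,403),TR=(433,210),BR=(708,232)).items():
    print('side',n,(ray(s,*o(x,y,S,200,185),.072)*1000).round(1))
np.savez('cad.npz',R=R,t=t)
# jar fit
from scipy.optimize import least_squares
for nm,cam in(('top',c),('side',s)):
    P=pts(cam).reshape(-1,3); Q=(P[:,:2]-t)@R; rgb=cam['pixels'].reshape(-1,3).astype(int)
    m=(abs(Q[:,0])<.046)&(Q[:,1]<.04)&(Q[:,1]>-.07)
    lid=m&(P[:,2]>.085)&(rgb[:,0]>rgb[:,1]*1.7)
    print(nm,'lid',lid.sum(),Q[lid].min(0),Q[lid].max(0),np.percentile(P[lid,2],[5,50,95]))
    b=m&(P[:,2]>.03)&(P[:,2]<.068)&(Q[:,1]>-.06)
    X=Q[b]
    X=X[(abs(X[:,0])<.042)]
    f=least_squares(lambda p:np.hypot(X[:,0]-p[0],X[:,1]-p[1])-p[2],[0,-.02,.042],loss='soft_l1',f_scale=.001)
    print(nm,b.sum(),f.x,f.cost)
# spacers body tops thickness by depth
P=pts(c); 
E
```

```text
TL [607.6 146.8  72. ]
TR [617.8  -6.2  72. ]
BR [503.5 -14.6  72. ]
iTL [596.7 132.5  72. ]
iTR [607.5   7.2  72. ]
iBR [5.137e+02 3.000e-01 7.200e+01]
top [0.5551 0.0662] 4.398726059079278 [[-0.6, 0.7], [1.0, 0.1], [-0.4, -0.4], [1.4, 0.2], [0.2, -0.1], [-1.6, -0.6]]
side TL [603.1 148.4  72. ]
side BLouter [490.8 135.7  72. ]
side TR [614.8   8.3  72. ]
side BR [503.  -10.8  72. ]
top lid 909 [-0.03504785 -0.05743174] [0.03494679 0.01092017] [0.09450037 0.097397   0.1003486 ]
top 121 [-0.00049597 -0.02242537  0.03773563] 2.3343971199323555e-05
side lid 199 [-0.03445779 -0.05358963] [0.02778574 0.00885155] [0.09542138 0.0967012  0.09801917]
side 278 [-2.73489401e-05 -2.40755845e-02  3.83223740e-02] 0.00018870897785853877
```

```bash
python3 - <<'E'
from h import *
c=load('top'); s=load('side')
P=pts(c); im=c['pixels'].astype(int); 
brown=(im[...,0]>75)&(im[...,0]>im[...,2]*2)&(im[...,0]>im[...,1]*1.4)
for k,(x0,y0,x1,y1) in enumerate([(395,155,438,185),(400,185,446,217),(418,218,465,248)]):
    m=np.zeros(brown.shape,bool); m[y0:y1,x0:x1]=brown[y0:y1,x0:x1]
    u=m.astype(np.uint8)
    cs,_=cv2.findContours(u,0,cv2.CHAIN_APPROX_NONE); ct=max(cs,key=cv2.contourArea)
    (r)=cv2.minAreaRect(ct); f=.936/442
    print(k,'px',np.round(r[0],1),'w,h mm',((np.array(r[1])+1)*f*1000).round(1),'ang',round(r[2],1))
    # tab top: depth>0.098 pixels
    t=m&(P[...,2]>.096); b=m&(P[...,2]>.055)&(P[...,2]<.078)
    print('  tab',t.sum(),(P[t].mean(0)*1000).round(1),cv2.minAreaRect((P[t][:,:2]*1000).astype(np.float32)))
    print('  body',b.sum(),np.median(P[b][:,2]).round(4),cv2.minAreaRect((P[b][:,:2]*1000).astype(np.float32)))
crop(c,395,150,470,255,5.6,'sp.png'); crop(s,305,160,410,225,7,'sps.png')
E
```

```text
0 px [416.8 167.5] w,h mm [33.8 66.2] ang 77.9
  tab 121 [ 578.9 -304.1  130.4] ((522.9478149414062, -209.22637939453125), (23.89417839050293, 262.14898681640625), 30.47683334350586)
  body 242 0.0661 ((581.7852172851562, -308.6312255859375), (32.22743606567383, 65.69313049316406), 10.766921997070312)
1 px [424.1 200.2] w,h mm [47.3 67.9] ang 76.0
  tab 122 [ 510.9 -319.4  122.9] ((485.4966125488281, -217.69113159179688), (19.796220779418945, 242.97036743164062), 14.16422176361084)
  body 457 0.0663 ((511.7729187011719, -322.55279541015625), (45.34642791748047, 65.9030990600586), 13.119452476501465)
2 px [442.7 232.7] w,h mm [40.7 67.4] ang 77.0
  tab 124 [ 442.5 -357.5  115.4] ((439.15399169921875, -237.76815795898438), (21.71957015991211, 270.3859558105469), 1.6266459226608276)
  body 332 0.0664 ((442.3192138671875, -359.11834716796875), (38.23187255859375, 66.27703857421875), 11.972746849060059)
```

View pics/sp.png

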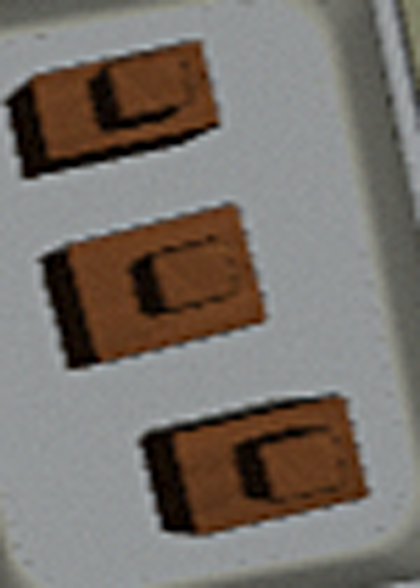

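View pics/sps.png

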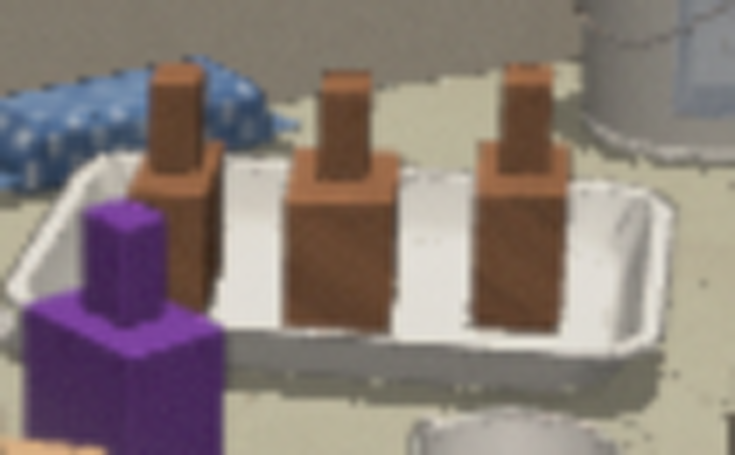

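```bash
python3 - <<'E'
from h import *
c=load('top'); s=load('side')
o=lambda x,y,S,ox,oy:((x+.5)/S-.5+ox,(y+.5)/S-.5+oy)
q=[(68,250),(240,204),(268,322),(97,365)]
W=np.array([ray(c,*o(x,y,5.6,395,150),.066)[:2] for x,y in q])*1000
print(W.round(1),W.mean(0)); d=(W[0]+W[3]-W[1]-W[2])/2; print('wide axis',d,np.degrees(np.arctan2(d[1],d[0])),np.hypot(*d)); e=(W[0]+W[1]-W[2]-W[3])/2; print('thin',e,np.degrees(np.arctan2(e[1],e[0])),np.hypot(*e))
q=[(157,255),(222,237),(240,290),(170,312)]
W=np.array([ray(c,*o(x,y,5.6,395,150),.108)[:2] for x,y in q])*1000; print('tab',W.mean(0))
q=[(319,88),(372,88),(368,72),(322,72)]
W=np.array([ray(s,*o(x,y,7,305,160),.108)[:2] for x,y in q])*1000; print('side tab',W.mean(0),W)
q=[(285,180),(397,184)]  # body near edge top
print([ (ray(s,*o(x,y,7,305,160),.066)*1000).round(1) for x,y in q])
# height by two views: tab centre triangulation
def pm(c):
    R,_=cv2.Rodrigues(c['rvec']); return c['mtx']@np.c_[R,np.array(c['tvec']).reshape(3)]
X=cv2.triangulatePoints(pm(c),pm(s),np.array(o(197,273,5.6,395,150)),np.array(o(345,80,7,305,160))); print('tri tabtop',(X[:3]/X[3]).ravel().round(4))
E
```

```text
[[ 524.9 -285.6]
 [ 541.5 -351.7]
 [ 496.4 -360.7]
 [ 481.1 -295.1]] [ 510.99260478 -323.27247217]
wide axis [-15.97183294  65.85299288] 103.63313410831935 67.76220272623237
thin [44.49212964  9.25265409] 11.747874173860742 45.444044795100965
tab [ 512.15904749 -324.03015885]
side tab [ 511.04222546 -320.25348567] [[ 518.19222042 -305.89683745]
 [ 497.53502503 -313.65509469]
 [ 505.11420817 -334.15193146]
 [ 523.32744821 -327.31007907]]
[array([ 531.7, -304.9,   66. ]), array([ 486.1, -316.7,   66. ])]
tri tabtop [ 0.5124 -0.3243  0.1066]
```

```bash
cat >> h.py <<'E'
def tool(st=None):
    st=st or get_state()
    from scipy.spatial.transform import Rotation as Ro
    M=Ro.from_quat(st['tcp_rot']).as_matrix(); a=np.degrees(np.arctan2(M[1,0],M[0,0])); return st['eef_pos'],a,M
def plan(x,y,z,a=None):
    p,a0,M=tool(); d=np.array([x,y,z])-p
    print('pos',p.round(4),'a',round(a0,2),'tool-frame units(4cm)',(M.T@d/.04).round(2), 'turn units', None if a is None else round((a0-a)/5,2))
E
python3 - <<'E'
from h import *
P=pts(load('top'))
p0=np.array([.239,-.631]);p1=np.array([.5115,-.323])
F=P[np.isfinite(P).all(-1)]
for f in np.linspace(0,1,7):
    q=p0+f*(p1-p0); m=(np.hypot(F[:,0]-q[0],F[:,1]-q[1])<.09); print(q,F[m,2].max() if m.any() else None)
plan(.5115,-.323,.2,12.7)
E
```

```text
[ 0.239 -0.631] 0.34316841410773297
[ 0.28441667 -0.57966667] 0.34316841410773297
[ 0.32983333 -0.52833333] 0.14045048595099563
[ 0.37525 -0.477  ] 0.13855530411126182
[ 0.42066667 -0.42566667] 0.11121652315964253
[ 0.46608333 -0.37433333] 0.11294569611478399
[ 0.5115 -0.323 ] 0.11294569611478399
pos [ 0.2388 -0.6307  0.2301] a 20.73 tool-frame units(4cm) [ 9.1  -4.78  0.76] turn units 1.61
```

Emit:
step_arm:
  targets:
    - [[1,0.4,-0.2,0,0],[1,0.8,-0.4,0,0],[1,0.8,-0.4,0,0],[1,0.8,-0.4,0,0],[1,0.8,-0.4,0,0],[1,0.8,-0.4,0,0],[1,0.8,-0.4,0,0],[1,0.8,-0.4,0,0],[1,0.8,-0.4,0,0],[1,0.8,-0.4,0,0]]

```text
time: 0.93
eef_pos: [0.4705, -0.379, 0.231]
tcp_rot: [0.984, 0.18, -0.0, -0.0]
contact_force: [0.0, -0.2, 0.3]
opening: 1.003
```

Emit:
step_arm:
  targets:
    - [[1,0.8,-0.4,0,0],[1,0.6,-0.4,0,0],[1,0.1,-0.1,0,0.8],[1,0,0,0,0.8],[1,0,0,0,0]]

```text
time: 1.35
eef_pos: [0.5133, -0.3247, 0.2309]
tcp_rot: [0.994, 0.111, -0.0, -0.0]
contact_force: [0.4, -0.9, 0.4]
opening: 1.003
```

```bash
python3 - <<'E'
from h import *
plan(.5115,-.323,.15,12.7)
st=get_state();print(st['qpos'].round(3),st['contact_force'])
E
```

```text
pos [ 0.5133 -0.3247  0.2309] a 12.79 tool-frame units(4cm) [-0.03 -0.05  2.02] turn units 0.02
[-0.731  0.14   1.749  0.     1.253  0.617] [ 0.44227478 -0.90465683  0.39812377]
```

Emit:
step_arm:
  targets:
    - [[1,0,0,0.7,0],[1,0,0,1,0],[1,0,0,0.8,0],[1,0,-0.1,0.3,0],[1,0,0,0,0]]

```text
time: 1.77
eef_pos: [0.5093, -0.32, 0.1146]
tcp_rot: [0.994, 0.111, -0.003, -0.004]
contact_force: [-0.3, 1.0, -0.8]
opening: 0.998
```

```bash
python3 - <<'E'
from h import *
plan(.5115,-.323,.076,12.7)
c=grab('side'); crop(c,290,90,420,235,4,'s1.png'); c=grab('top'); crop(c,365,130,495,275,4,'t1.png')
E
```

```text
pos [ 0.5093 -0.32    0.1146] a 12.78 tool-frame units(4cm) [0.04 0.09 0.96] turn units 0.02
```

View pics/s1.png

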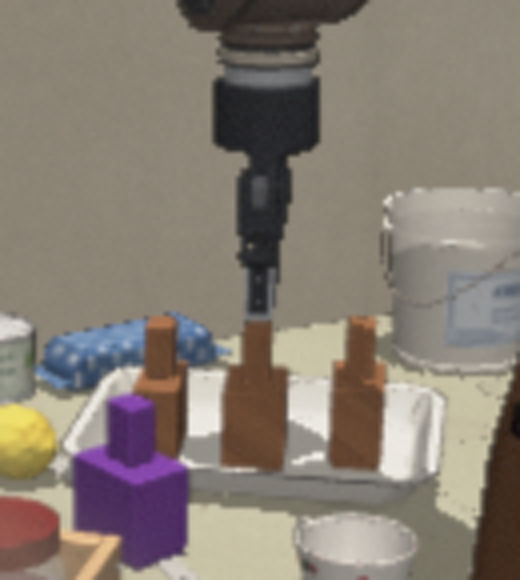

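View pics/t1.png

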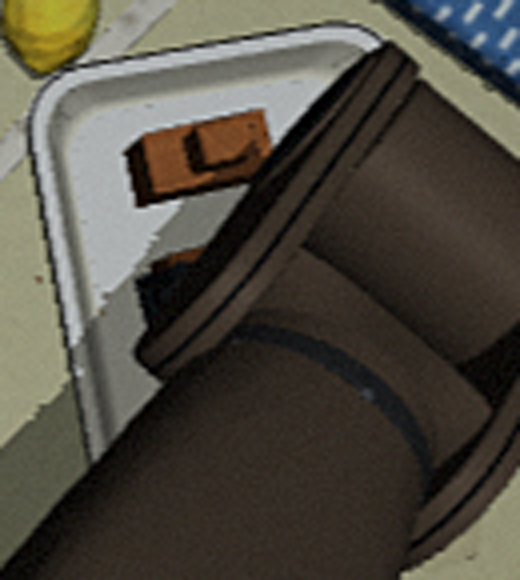

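Emit:
step_arm:
  targets:
    - [[1,0,0.05,0.4,0],[1,0.04,0,0.5,0],[1,0,0,0.05,0],[0.3,0,0,0,0],[0.3,0,0,0,0],[0.1,0,0,0,0],[0.1,0,0,0,0],[0.1,0,0,0,0],[0.1,0,0,0,0],[0.1,0,0,0,0]]
  squeeze: 50

```text
time: 2.7
eef_pos: [0.5146, -0.3247, 0.0828]
tcp_rot: [0.994, 0.111, 0.001, 0.001]
contact_force: [-0.3, 1.5, 6.6]
opening: 0.314
```

Emit:
step_arm:
  targets:
    - [[0.1,0,0,0,0],[0.1,0,0,0,0],[0.1,0,0,0,0]]

```text
time: 2.95
eef_pos: [0.5146, -0.3247, 0.0828]
tcp_rot: [0.994, 0.111, 0.001, 0.001]
contact_force: [-1.3, 1.3, 5.3]
opening: 0.319
```

```bash
python3 - <<'E'
from h import *
plan(.5115,-.323,.076,12.7)
c=grab('side'); crop(c,290,90,420,235,4,'s2.png')
E
```

```text
pos [ 0.5146 -0.3247  0.0828] a 12.73 tool-frame units(4cm) [-0.07 -0.06  0.17] turn units 0.01
```

View pics/s2.png

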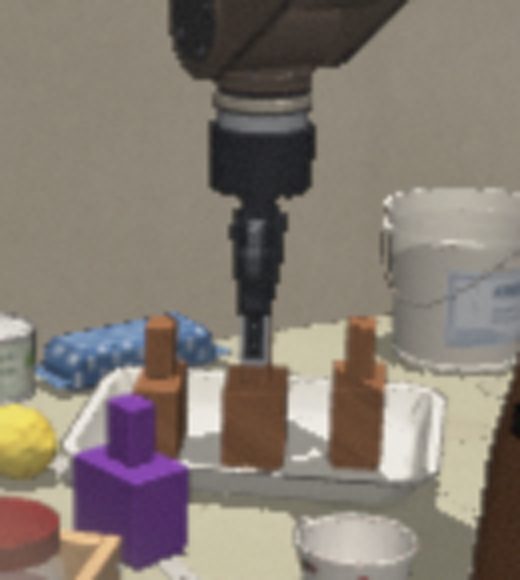

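Emit:
step_arm:
  targets:
    - [[0.1,0,0,-0.3,0],[0.1,0,0,-0.6,0],[0.1,0,0,-0.8,0],[0.1,0,0,-0.8,0],[0.1,0,0,-0.8,0],[0.1,0,0,-0.4,0],[0.1,0,0,-0.1,0],[0.1,0,0,0,0]]

```text
time: 3.67
eef_pos: [0.5143, -0.3246, 0.2347]
tcp_rot: [0.994, 0.111, 0.001, 0.001]
contact_force: [-0.2, 1.0, -2.0]
opening: 0.32
```

```bash
python3 - <<'E'
from h import *
plan(.5521,.1051,.23,94.4)
c=grab('side'); crop(c,290,30,420,235,2.9,'s3.png')
P=pts(load('top')); 
E
```

```text
pos [ 0.5143 -0.3246  0.2347] a 12.73 tool-frame units(4cm) [  3.29 -10.27   0.1 ] turn units -16.33
```

View pics/s3.png

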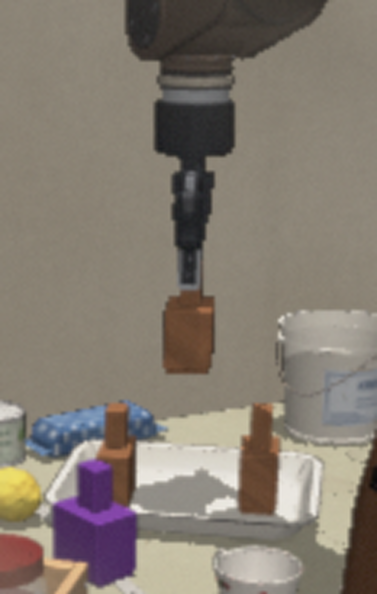

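Emit:
step_arm:
  targets:
    - [[0.1,0.15,-0.4,0,0],[0.1,0.28,-0.8,0,0],[0.1,0.3,-0.9,0,0],[0.1,0.3,-0.9,0,0],[0.1,0.3,-0.9,0,0],[0.1,0.3,-0.9,0,0],[0.1,0.3,-0.9,0,0],[0.1,0.3,-0.9,0,0],[0.1,0.3,-0.9,0,0],[0.1,0.3,-0.9,0,0]]

```text
time: 4.55
eef_pos: [0.5484, 0.0311, 0.2304]
tcp_rot: [0.994, 0.111, -0.002, -0.001]
contact_force: [0.5, 0.0, -1.7]
opening: 0.316
```

Emit:
step_arm:
  targets:
    - [[0.1,0.2,-0.8,0,0],[0.1,0.2,-0.7,0,0],[0.1,0,-0.2,0,-0.3],[0.1,0,0,0,-1],[0.1,0,0,0,-1],[0.1,0,0,0,-1],[0.1,0,0,0,-1],[0.1,0,0,0,-1],[0.1,0,0,0,-1],[0.1,0,0,0,-1]]

```text
time: 5.38
eef_pos: [0.5494, 0.0981, 0.2307]
tcp_rot: [0.908, 0.419, -0.002, -0.001]
contact_force: [0.4, 1.7, -2.3]
opening: 0.317
```

Emit:
step_arm:
  targets:
    - [[0.1,0,0,0,-1],[0.1,0,0,0,-1],[0.1,0,0,0,-1],[0.1,0,0,0,-1],[0.1,0,0,0,-1],[0.1,0,0,0,-1],[0.1,0,0,0,-1],[0.1,0,0,0,-1],[0.1,0,0,0,-1],[0.1,0,0,0,0]]

```text
time: 6.22
eef_pos: [0.5495, 0.0981, 0.2309]
tcp_rot: [0.68, 0.733, -0.002, -0.002]
contact_force: [-0.1, -0.1, -1.5]
opening: 0.32
```

```bash
python3 - <<'E'
from h import *
plan(.5521,.1051,.2,94.4)
c=grab('side'); crop(c,190,90,350,290,3,'s4.png')
c=grab('top'); crop(c,180,130,310,235,5,'t4.png')
E
```

```text
pos [0.5495 0.0981 0.2309] a 94.33 tool-frame units(4cm) [0.17 0.08 0.77] turn units -0.01
```

View pics/s4.png

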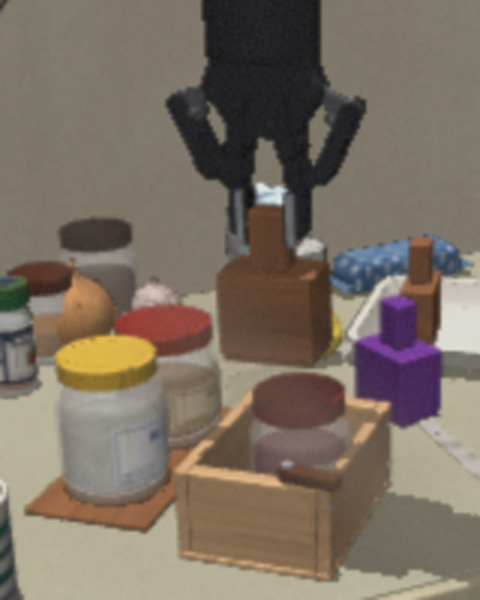

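View pics/t4.png

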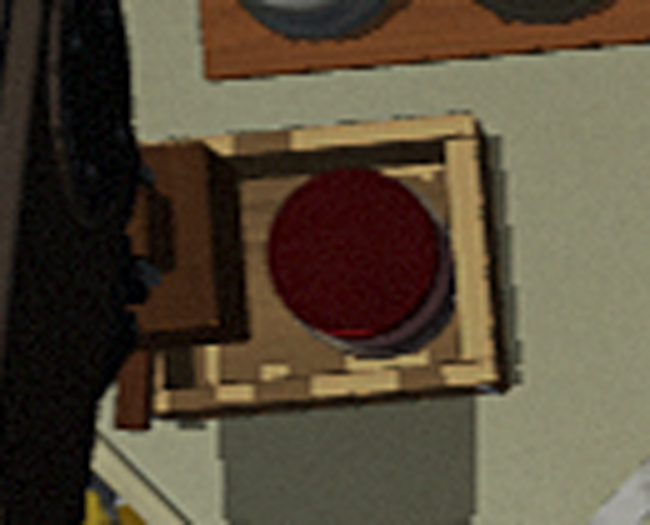

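```bash
cat >> h.py <<'E'
o=lambda x,y,S,ox,oy:((x+.5)/S-.5+ox,(y+.5)/S-.5+oy)
CAD=np.load('cad.npz')
def tocad(p): return ((np.array(p)[:2]-CAD['t'])@CAD['R'])*1000
E
python3 - <<'E'
from h import *
c=load('top'); s=load('side'); p,a,M=tool()
print('tcp cad',tocad(p),p)
zt=p[2]-.0168
for q in [(207,148),(218,333)]:
    print('top -y edge',tocad(ray(c,*o(*q,5,180,130),zt)).round(1))
for q in [(240,180),(247,340)]:
    print('bottom -y edge',tocad(ray(c,*o(*q,5,180,130),zt-.059)).round(1))
# side +y face top edge corners, bottom corners
for q in [(219,280),(326,285)]: print('side top +y edge',tocad(ray(s,*o(*q,3,190,90),zt)).round(1))
for q in [(220,352),(324,358)]: print('side bot',tocad(ray(s,*o(*q,3,190,90),zt-.059)).round(1))
# caddy side-based corners in caddy coords
for q in [(181,478),(330,492),(257,393),(390,405)]: print('caddy corner side',tocad(ray(s,*o(*q,3,190,90),.072)).round(1))
crop(s,255,140,310,220,10,'s4b.png')
E
```

```text
tcp cad [-2.70909745 32.22068936] [0.54989658 0.09814405 0.23156565]
top -y edge [26.   7.5]
top -y edge [-40.9   8.4]
bottom -y edge [23.5  8.3]
bottom -y edge [-38.5  10.1]
side top +y edge [18.1 70.5]
side top +y edge [-52.8  60.2]
side bot [27.3 54.2]
side bot [-44.9  44.4]
caddy corner side [46.8 87.1]
caddy corner side [-58.9  77.6]
caddy corner side [ 48.7 -61.3]
caddy corner side [-59.2 -68.8]
```

View pics/s4b.png

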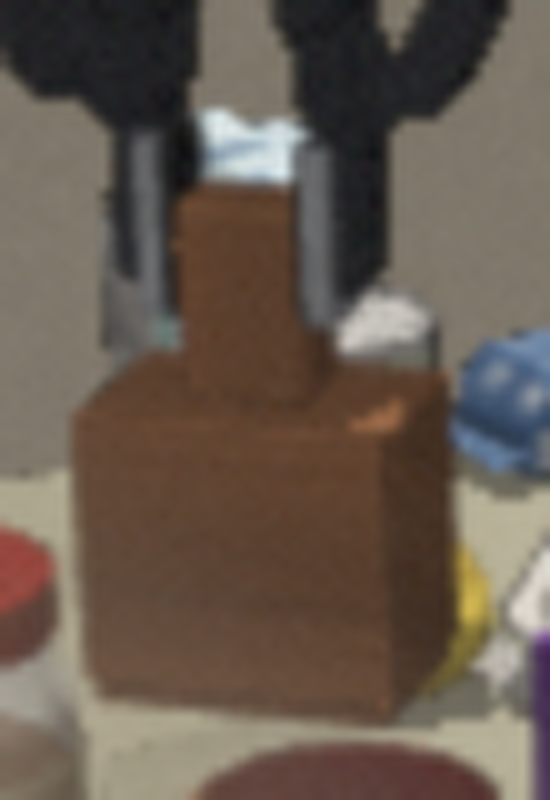

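Emit:
step_arm:
  targets:
    - [[0.1,0.18,0.13,0,0],[0.1,0,0,0.4,0],[0.1,0,0,0.5,0],[0.1,0,0,0.1,0],[0.1,0,0,0,0],[0.1,0,0,0,0]]

```text
time: 6.82
eef_pos: [0.5557, 0.106, 0.1934]
tcp_rot: [0.681, 0.733, -0.0, -0.0]
contact_force: [0.7, 0.2, -2.0]
opening: 0.321
```

```bash
python3 - <<'E'
from h import *
s=grab('side'); crop(s,225,130,325,275,4,'s5.png')
c=grab('top'); crop(c,190,140,300,225,7,'t5.png')
p,a,M=tool(); print(p,a,tocad(p))
E
```

```text
[0.55643579 0.10592322 0.194685  ] 94.21451809904049 [ 4.40748177 39.47540631]
```

View pics/s5.png

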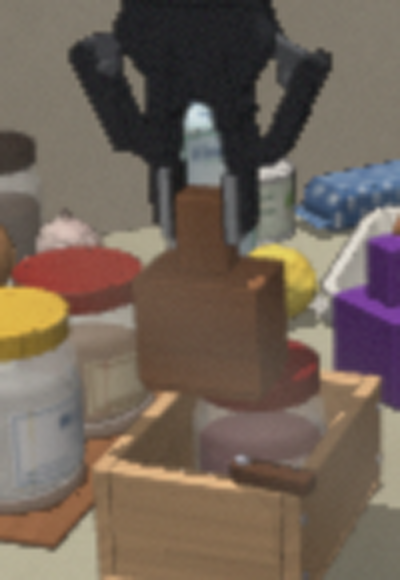

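View pics/t5.png

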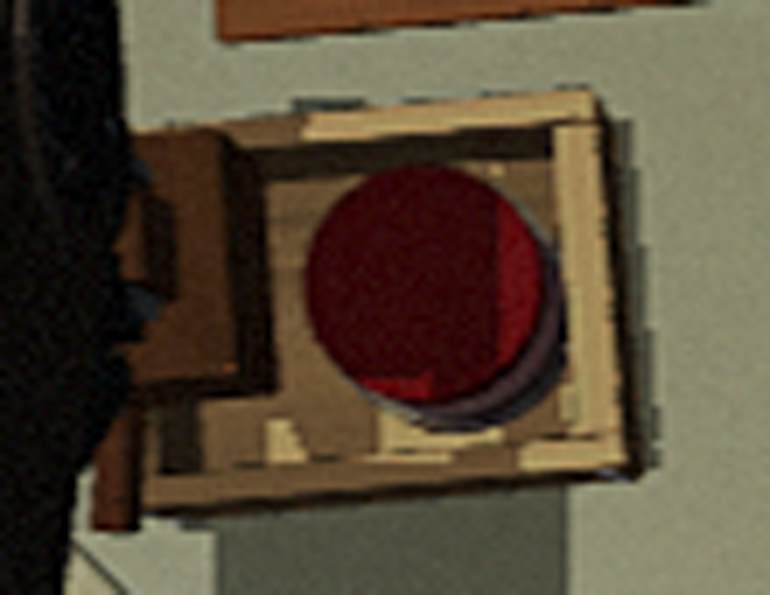

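```bash
python3 - <<'E'
from h import *
c=load('top');s=load('side')
zt=.1775
for q in [(222,130),(240,375)]: print('top',tocad(ray(c,*o(*q,7,190,140),zt)).round(1))
for q in [(268,175),(276,385)]: print('bot',tocad(ray(c,*o(*q,7,190,140),zt-.061)).round(1))
for q in [(136,282),(262,290)]: print('s top',tocad(ray(s,*o(*q,4,225,130),zt)).round(1))
for q in [(143,385),(262,400)]: print('s bot',tocad(ray(s,*o(*q,4,225,130),zt-.062)).round(1))
for q in [(97,462),(298,482)]: print('s cad outer',tocad(ray(s,*o(*q,4,225,130),.072)).round(1))
E
```

```text
top [35.  14.8]
top [-31.4  14.7]
bot [32.3 15.4]
bot [-28.6  17.6]
s top [28.4 71.4]
s top [-36.2  63.9]
s bot [32.1 61.6]
s bot [-33.7  61.5]
s cad outer [56.4 71.8]
s cad outer [-53.   63.5]
```

Emit:
step_arm:
  targets:
    - [[0.1,0,0,0.4,0],[0.1,0,0,0.5,0],[0.1,0,0,0.3,0],[0.1,0,0,0.15,0],[0.1,0,0,0.15,0],[0.1,0,0,0,0]]

```text
time: 7.42
eef_pos: [0.5553, 0.1058, 0.1326]
tcp_rot: [0.681, 0.733, -0.0, -0.0]
contact_force: [-0.0, -0.3, -2.6]
opening: 0.316
```

Emit:
step_arm:
  targets:
    - [[0.1,0,0,0.2,0],[0.1,0,0,0.2,0],[0.1,0,0,0.2,0],[0.1,0,0,0.2,0],[0.1,0,0,0.1,0],[0.1,0,0,0,0]]

```text
time: 7.92
eef_pos: [0.5545, 0.1058, 0.0955]
tcp_rot: [0.681, 0.733, -0.001, -0.001]
contact_force: [-0.6, -0.2, -2.2]
opening: 0.317
```

Emit:
step_arm:
  targets:
    - [[0.1,0,0,0.1,0],[0.1,0,0,0.1,0],[0.1,0,0,0.1,0],[0.1,0,0,0,0]]

```text
time: 8.25
eef_pos: [0.5562, 0.1059, 0.0869]
tcp_rot: [0.68, 0.733, 0.0, 0.0]
contact_force: [-2.9, -0.2, 5.9]
opening: 0.315
```

```bash
python3 - <<'E'
from h import *
s=grab('side'); crop(s,225,130,325,275,4,'s6.png')
c=grab('top'); crop(c,190,140,300,225,7,'t6.png')
p,a,M=tool(); print(p,a,tocad(p),get_state()['contact_force'])
E
```

```text
[0.5561396  0.10583149 0.08690195] 94.23629278937146 [ 4.10513247 39.40666308] [-2.45782427  0.52957992  5.94216204]
```

View pics/s6.png

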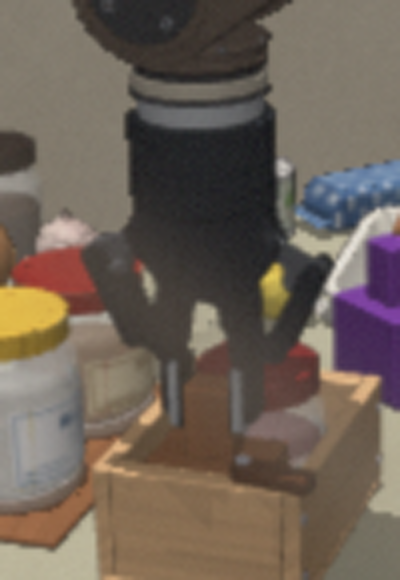

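View pics/t6.png

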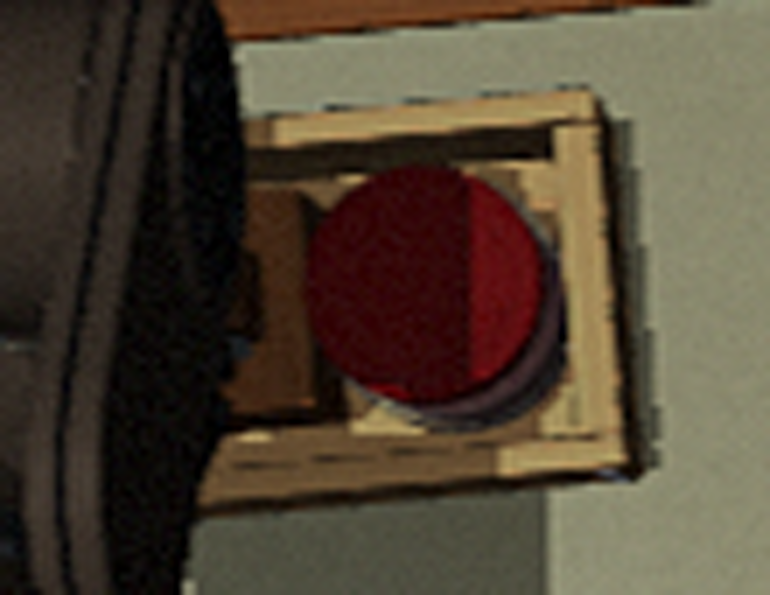

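Emit:
step_arm:
  targets:
    - [[0.1,0.07,0,-0.05,0],[0.1,0.06,0,0,0],[0.1,0,0,0,0],[0.1,0,0,0,0]]

```text
time: 8.68
eef_pos: [0.5559, 0.1076, 0.0877]
tcp_rot: [0.68, 0.733, -0.002, 0.003]
contact_force: [-1.9, -11.2, 1.8]
opening: 0.318
```

Emit:
step_arm:
  targets:
    - [[0.1,-0.1,0,0,0],[0.1,-0.13,0,0,0],[0.1,0,0,0,0],[0.1,0,0,0,0]]

```text
time: 9.02
eef_pos: [0.5558, 0.1034, 0.0873]
tcp_rot: [0.681, 0.732, 0.002, -0.001]
contact_force: [0.3, 3.4, -0.3]
opening: 0.317
```

Emit:
step_arm:
  targets:
    - [[0.1,0.1,0,0.1,0],[0.1,0,0,0.05,0],[0.1,0,0,0,0],[0.1,0,0,0,0]]

```text
time: 9.35
eef_pos: [0.5564, 0.1049, 0.0869]
tcp_rot: [0.68, 0.733, -0.002, 0.001]
contact_force: [-11.7, -3.0, 25.0]
opening: 0.314
```

Emit:
step_arm:
  targets:
    - [[0.1,0,0,-0.05,0],[0.6,0,0,0,0],[0.6,0,0,0,0],[0.6,0,0,0,0],[0.6,0,0,0,0],[0.6,0,0,-0.2,0],[0.6,0,0,-0.6,0],[0.6,0,0,-0.8,0],[0.6,0,0,-0.8,0],[0.3,0,0,0,0]]

```text
time: 10.18
eef_pos: [0.5599, 0.106, 0.1876]
tcp_rot: [0.68, 0.733, 0.005, 0.005]
contact_force: [-0.0, 0.5, 0.4]
opening: 0.473
```

Emit:
step_arm:
  targets:
    - [[0,0,0,0,0],[0,0,0,0,0],[0,0,0,0,0],[0,0,0,0,0],[0,0,0,0,0]]
  squeeze: 30

```text
time: 10.6
eef_pos: [0.5547, 0.1058, 0.1777]
tcp_rot: [0.681, 0.733, -0.001, -0.001]
contact_force: [0.2, 0.5, -0.1]
opening: -0.002
```

```bash
python3 - <<'E'
from h import *
s=grab('side'); crop(s,225,130,325,275,4,'s7.png')
c=grab('top'); crop(c,190,140,300,225,7,'t7.png')
p,a,M=tool(); print(p,a,tocad(p),get_state()['contact_force'])
E
```

```text
[0.55512474 0.10577944 0.17825581] 94.22895659219544 [ 3.08927084 39.43260609] [-0.20795989 -0.32758999 -0.27249254]
```

View pics/s7.png

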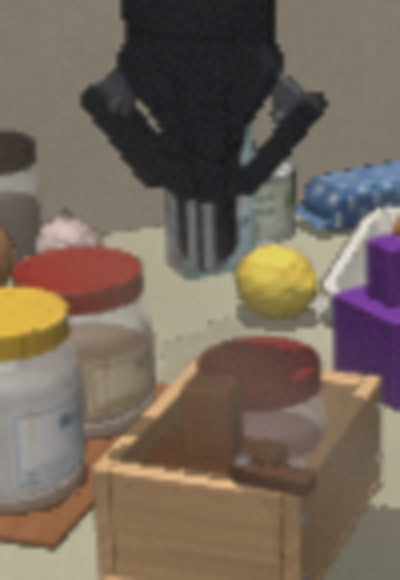

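View pics/t7.png

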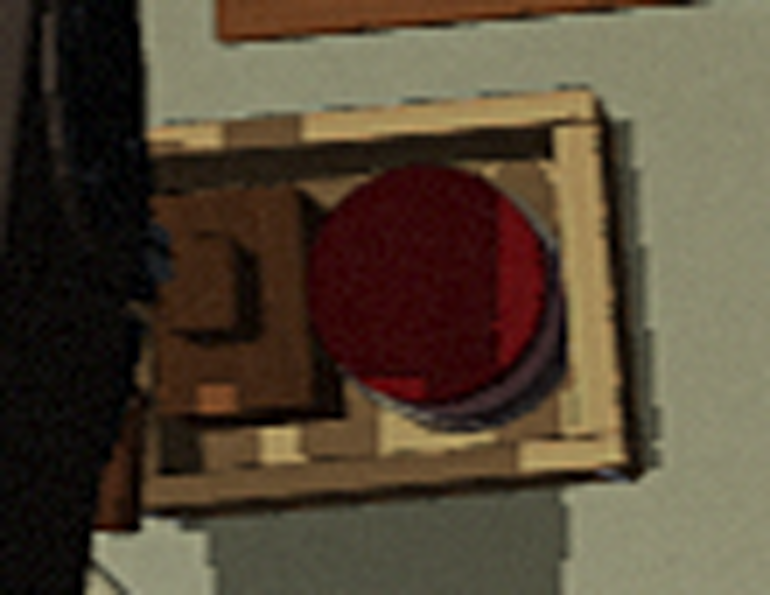

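Emit:
step_arm:
  targets:
    - [[0,0.2,-0.2,0,0],[0,0.5,-0.5,0,0],[0,0.5,-0.5,0,0],[0,0.3,-0.4,0,0],[0,0,0,0.5,0],[0,0,0,0.7,0],[0,0,0,0.6,0],[0,0,0,0.2,0],[0,0,0,0,0],[0,0,0,0,0]]

```text
time: 11.53
eef_pos: [0.4873, 0.1611, 0.0997]
tcp_rot: [0.68, 0.733, -0.0, -0.0]
contact_force: [-0.4, 0.2, 0.4]
opening: 0.0
```

```bash
python3 - <<'E'
from h import *
s=grab('side'); crop(s,225,150,345,290,4,'s8.png')
c=grab('top'); crop(c,190,140,300,225,7,'t8.png')
p,a,M=tool(); print(p,a,tocad(p),get_state()['contact_force'])
E
```

```text
[0.4886661  0.16114154 0.10113692] 94.22930026192026 [-58.92751835  99.72880387] [-0.23851652  0.0190551   0.61611707]
```

View pics/s8.png

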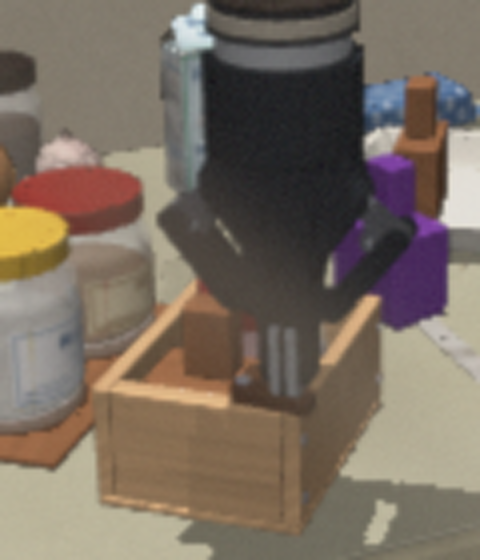

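View pics/t8.png

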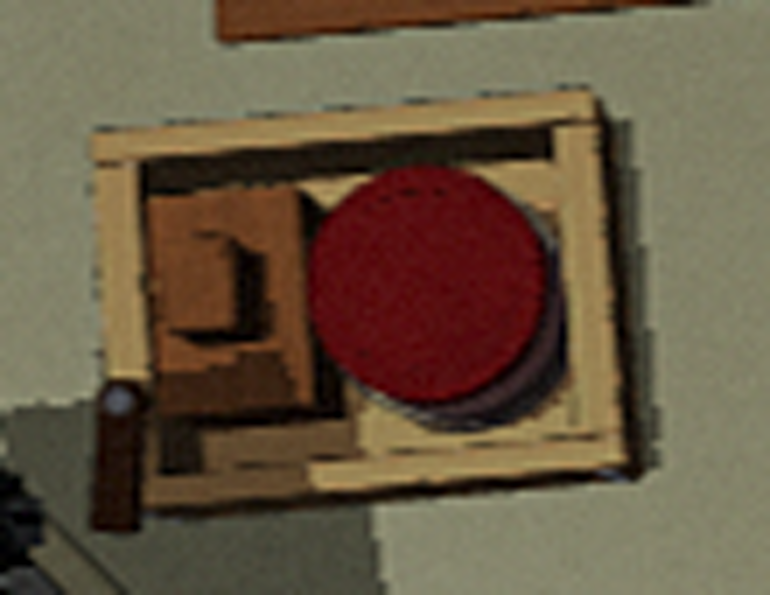

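```bash
python3 - <<'E'
from h import *
c=load('top'); P=pts(c)
for n,q in dict(tl=(148,195),tr=(298,188),br=(312,405),bl=(160,412)).items(): print(n,tocad(ray(c,*o(*q,7,190,140),.070)).round(1))
def reg(x0,y0,x1,y1):
    a=[int(round(v)) for v in (*o(x0,y0,7,190,140),*o(x1,y1,7,190,140))]; return np.median(P[a[1]:a[3]+1,a[0]:a[2]+1,2].ravel()).round(4)
print('body top z',reg(165,210,290,228),reg(265,210,295,400),'wall z',reg(150,135,560,135), 'keeper',reg(105,430,125,515))
print('pivot',tocad(ray(c,*o(118,400,7,190,140),.084)),'tip',tocad(ray(c,*o(115,530,7,190,140),.084)))
E
```

```text
tl [37.5 61.3]
tr [35.6 15.9]
br [-30.7  16.5]
bl [-28.7  62.2]
body top z 0.0701 0.0703 wall z 0.0706 keeper 0.0845
pivot [-25.35069284  71.02400497] tip [-63.77056745  74.52760337]
```

Emit:
step_arm:
  targets:
    - [[0,0,-0.08,0.2,0],[0,0,0,0.2,0],[0,0,0,0.15,0],[0,0,0,0.05,0],[0,0,0,0,0],[0,0,0,0,0]]

```text
time: 12.13
eef_pos: [0.4841, 0.1606, 0.075]
tcp_rot: [0.681, 0.733, -0.0, -0.0]
contact_force: [-0.2, 0.4, -0.1]
opening: -0.002
```

Emit:
step_arm:
  targets:
    - [[0,-0.1,0,-0.06,0],[0,-0.15,0,0,0],[0,-0.15,0,0,0],[0,-0.15,0,0,0],[0,-0.1,0,0,0],[0,0,0,0,0]]

```text
time: 12.63
eef_pos: [0.4867, 0.1338, 0.0781]
tcp_rot: [0.681, 0.732, 0.0, 0.001]
contact_force: [-0.2, 0.4, 0.4]
opening: 0.003
```

```bash
python3 - <<'E'
from h import *
c=grab('top'); crop(c,190,140,300,225,7,'t9.png')
s=grab('side'); crop(s,225,150,345,290,4,'s9.png')
p,a,M=tool(); print(p,a,tocad(p),get_state()['contact_force'])
E
```

```text
[0.48648107 0.13414162 0.07789998] 94.20836426734677 [-63.17692317  72.97599334] [ 0.08621392  0.45739874 -0.97611982]
```

View pics/t9.png

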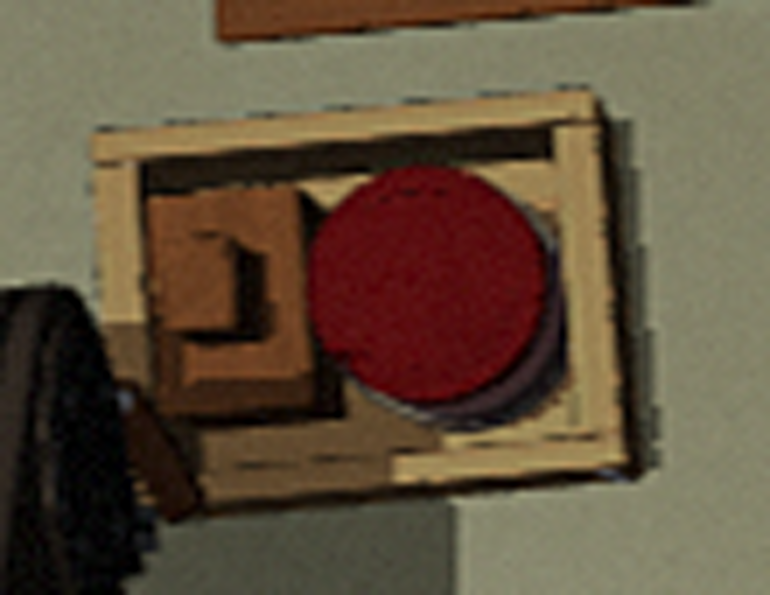

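View pics/s9.png

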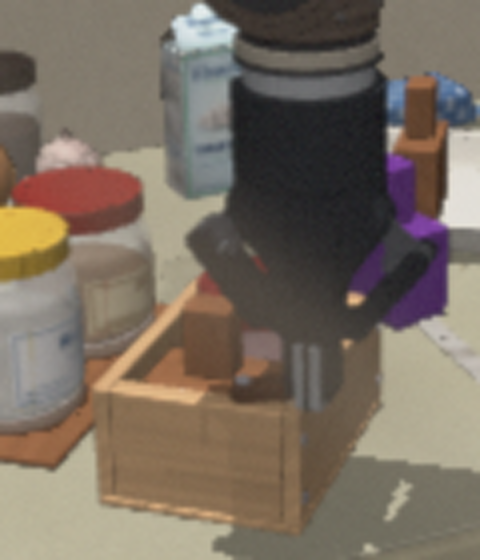

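Emit:
step_arm:
  targets:
    - [[0,-0.15,0,0,0],[0,-0.15,0,0,0],[0,-0.15,0,0,0],[0,-0.15,0,0,0],[0,-0.05,0.05,0,0],[0,0,0.1,0,0],[0,0,0.05,0,0],[0,0,0,0,0]]

```text
time: 13.4
eef_pos: [0.4926, 0.1063, 0.0773]
tcp_rot: [0.68, 0.734, -0.007, -0.002]
contact_force: [-11.2, -11.1, 9.7]
opening: -0.003
```

```bash
python3 - <<'E'
from h import *
c=grab('top'); crop(c,190,140,300,225,7,'t10.png')
p,a,M=tool(); print(p,a,tocad(p),get_state()['contact_force'])
E
```

```text
[0.492579   0.10625584 0.07724526] 94.37835343873572 [-59.23569948  44.70465773] [-10.33195652 -10.34870797   9.02472629]
```

View pics/t10.png

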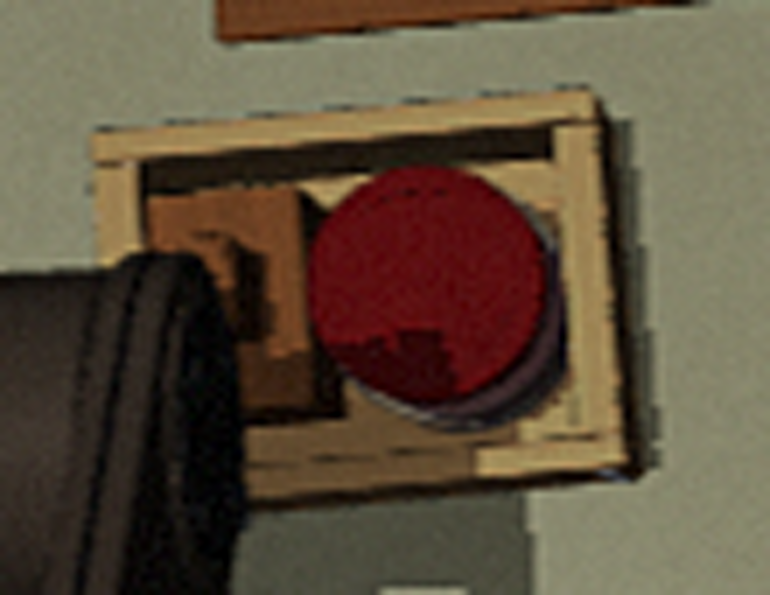

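```bash
python3 - <<'E'
from h import *
s=grab('side'); crop(s,235,175,315,260,7,'s10.png')
E
```

```text
(no output)
```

View pics/s10.png

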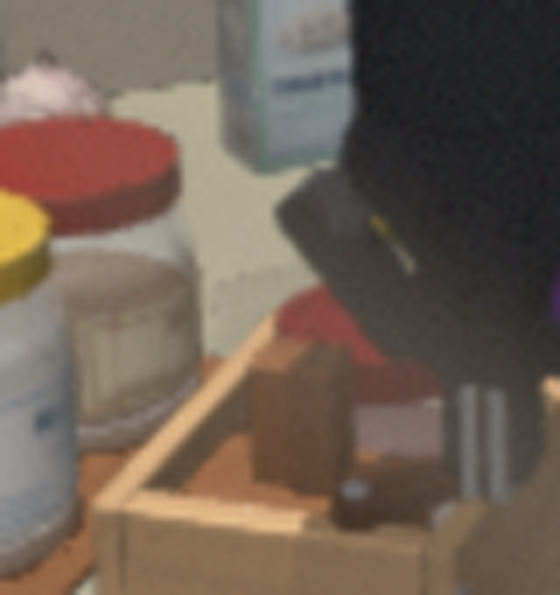

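Emit:
step_arm:
  targets:
    - [[0,0,-0.15,0,0],[0,0,-0.3,0,0],[0,0,-0.3,0,0],[0,0,0,-0.7,0],[0,0,0,-0.8,1],[0,0,0,0,1],[0,0,0,0,1],[0,0,0,0,1],[0,0,0,0,1],[0,0,0,0,1]]

```text
time: 14.33
eef_pos: [0.4666, 0.107, 0.138]
tcp_rot: [0.848, 0.53, 0.001, 0.0]
contact_force: [0.7, -0.2, -0.1]
opening: -0.001
```

Emit:
step_arm:
  targets:
    - [[0,0,0,0,1],[0,0,0,0,1],[0,0,0,0,1],[0,0,0,0,1],[0,0,0,0,1],[0,0,0,0,1],[0,0,0,0,1],[0,0,0,0,1],[0,0,0,0,1],[0,0,0,0,1]]

```text
time: 15.17
eef_pos: [0.4666, 0.107, 0.1378]
tcp_rot: [0.993, 0.122, 0.001, 0.0]
contact_force: [1.1, -1.4, -0.6]
opening: -0.0
```

Emit:
step_arm:
  targets:
    - [[0,0,0,0,1],[0,0,0,0,1],[0,0,0,0,0],[0,0,0,0,0]]

```text
time: 15.5
eef_pos: [0.4664, 0.1071, 0.1378]
tcp_rot: [0.999, 0.038, 0.0, 0.0]
contact_force: [0.5, -0.1, 0.5]
opening: 0.003
```

```bash
python3 - <<'E'
from h import *
c=grab('top'); crop(c,190,140,300,225,7,'t11.png')
s=grab('side'); crop(s,225,130,345,270,4,'s11.png')
p,a,M=tool(); print(p,a,tocad(p),get_state()['contact_force'],get_state()['qpos'])
E
```

```text
[0.46625153 0.10711459 0.13775297] 4.324636280486063 [-85.41975958  47.58012026] [-1.05665389  0.70488356  0.52203253] [ 1.33411650e-02 -5.22836572e-02  2.12937021e+00 -6.92368864e-05
  1.06410409e+00  1.50869195e+00]
```

View pics/t11.png

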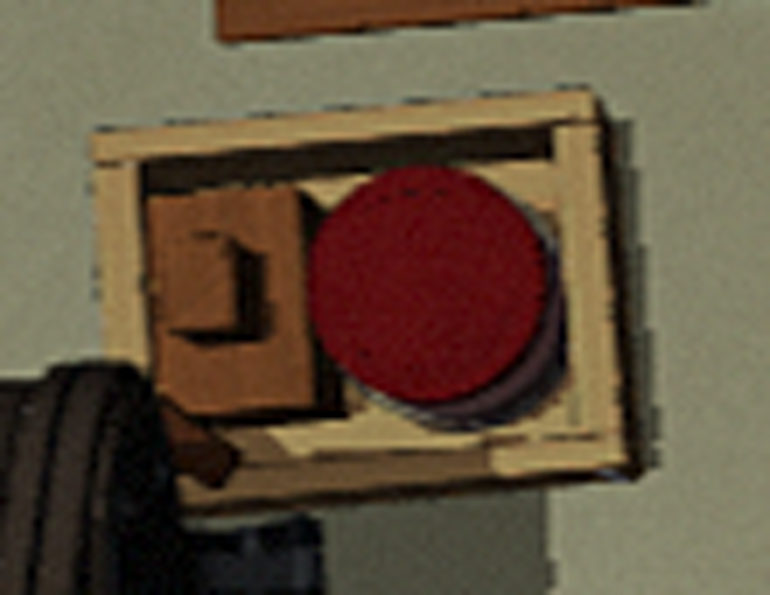

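View pics/s11.png

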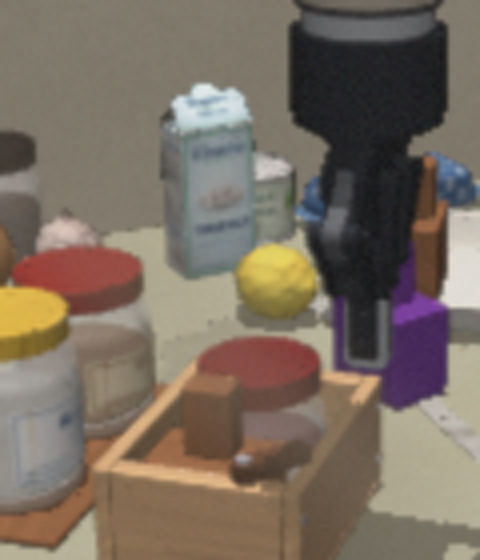

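Emit:
step_arm:
  targets:
    - [[0,0,0.13,0.4,0],[0,0,0,0.6,0],[0,0,0,0.4,0],[0,0,0,0.08,0],[0,0,0,0,0],[0,0.15,0,0,0],[0,0.2,0,0,0],[0,0.2,0,0,0],[0,0.1,0,0,0],[0,0,0,0,0]]

```text
time: 16.43
eef_pos: [0.4928, 0.1025, 0.0795]
tcp_rot: [0.999, 0.038, -0.002, 0.002]
contact_force: [-4.8, -6.0, 4.7]
opening: 0.002
```

```bash
python3 - <<'E'
from h import *
c=grab('top'); crop(c,190,140,300,225,7,'t12.png')
s=grab('side'); crop(s,235,175,315,260,7,'s12.png')
p,a,M=tool(); print(p,a,tocad(p),get_state()['contact_force'],get_state()['wrist_torque'])
E
```

```text
[0.49276472 0.1024597  0.07950487] 4.308435627642063 [-59.34168425  40.90545389] [-5.47037142 -5.83315647  4.2891011 ] [-1.00640662  0.66671395 -0.02667246]
```

View pics/t12.png

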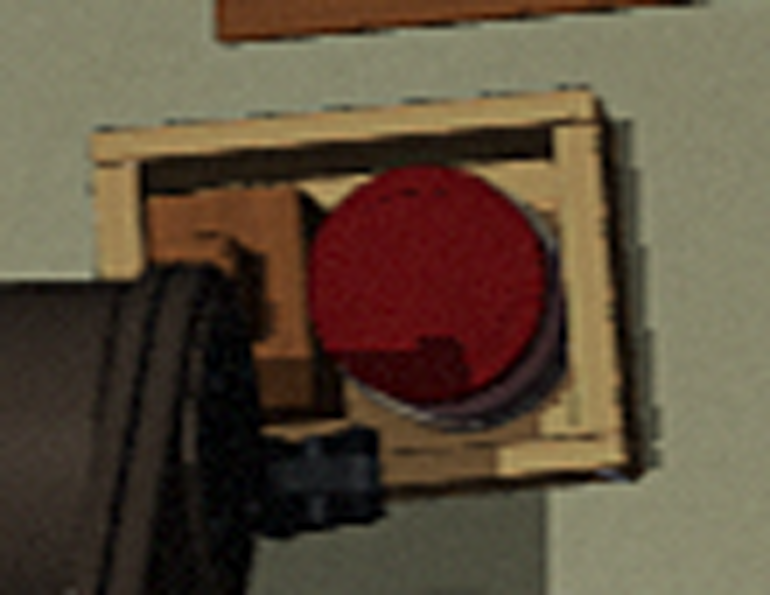

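View pics/s12.png

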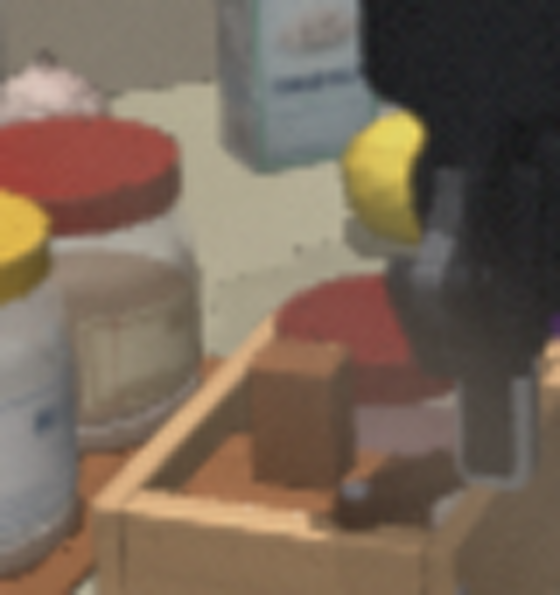

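Emit:
step_arm:
  targets:
    - [[0,0.05,0.08,0,0],[0,0.07,0.06,0,0],[0,0.08,0.04,0,0],[0,0.08,0.02,0,0],[0,0,0,0,0]]

```text
time: 16.95
eef_pos: [0.5057, 0.0962, 0.0793]
tcp_rot: [0.999, 0.037, 0.001, 0.001]
contact_force: [-1.0, -3.6, 2.9]
opening: -0.001
```

```bash
python3 - <<'E'
from h import *
p,a,M=tool(); print(p,a,tocad(p),get_state()['contact_force'])
E
```

```text
[0.50568954 0.09616546 0.07925027] 4.234846270269585 [-46.93767806  33.63846917] [-0.99096864 -3.56695141  2.94550661]
```

Emit:
step_arm:
  targets:
    - [[0,0.06,-0.03,0,0],[0,0.05,-0.03,0,0],[0,0,0,0,0]]

```text
time: 17.2
eef_pos: [0.5083, 0.1, 0.078]
tcp_rot: [0.999, 0.037, -0.0, -0.0]
contact_force: [-0.5, -0.8, -0.2]
opening: -0.002
```

Emit:
step_arm:
  targets:
    - [[0,0.05,0,0,0],[0,0.03,0,0,0],[0,0,0,0,0]]

```text
time: 17.45
eef_pos: [0.5103, 0.0999, 0.0779]
tcp_rot: [0.999, 0.037, -0.002, -0.0]
contact_force: [-4.3, -1.3, 2.4]
opening: 0.002
```

```bash
python3 - <<'E'
from h import *
p,a,M=tool(); print(p,a,tocad(p),get_state()['contact_force'])
s=grab('side'); crop(s,235,175,315,260,7,'s13.png')
E
```

```text
[0.5102973  0.09993968 0.07793613] 4.243787768656194 [-42.05402402  37.04817186] [-4.32752897 -1.34702502  2.43065601]
```

View pics/s13.png

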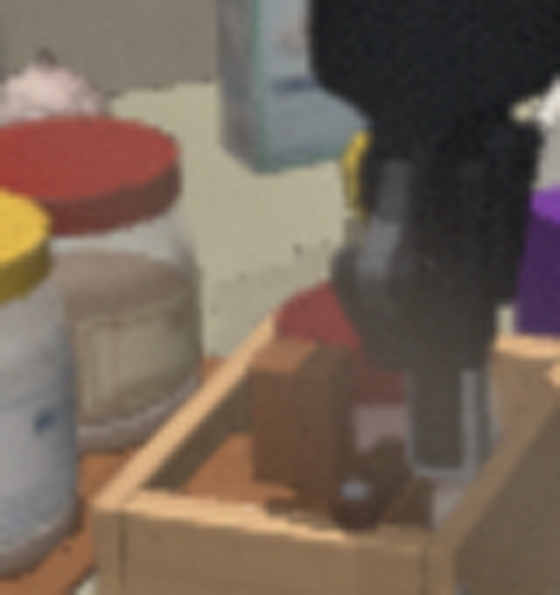

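Near the stop; push a little further while watching force.

Emit:
step_arm:
  targets:
    - [[0,0.05,0,0,0],[0,0.05,0,0,0],[0,0,0,0,0]]

```text
time: 17.75
eef_pos: [0.5108, 0.0999, 0.0776]
tcp_rot: [0.999, 0.037, -0.007, 0.0]
contact_force: [-15.1, -2.9, 9.2]
opening: -0.003
```

Emit:
step_arm:
  targets:
    - [[0,0.04,0,0,0],[0,0,0,0,0]]

```text
time: 17.92
eef_pos: [0.5109, 0.0999, 0.0775]
tcp_rot: [0.999, 0.038, -0.009, 0.0]
contact_force: [-18.3, -4.5, 12.4]
opening: -0.0
```

Emit:
step_arm:
  targets:
    - [[0,-0.15,0,0,0],[0,-0.3,0,0,0],[0,-0.4,0,-0.2,0],[0,0,0,-0.8,0],[0,0,0,-0.9,0],[0,0,0,-0.9,0],[0,0,0.6,0,0],[0,0,0.9,0,0],[0,0,0.9,0,0],[0,0,0.9,0,0]]

```text
time: 18.75
eef_pos: [0.4943, -0.0352, 0.1917]
tcp_rot: [0.999, 0.038, 0.003, 0.0]
contact_force: [0.3, 0.2, -0.2]
opening: -0.0
```

Emit:
step_arm:
  targets:
    - [[0,0,0.9,0,0],[0,0,0.9,0,0],[0,0,0.5,0,0],[0,0,0,0,0],[0,0,0,0,0]]

```text
time: 19.17
eef_pos: [0.5005, -0.1267, 0.1909]
tcp_rot: [0.999, 0.036, 0.001, 0.0]
contact_force: [-0.7, 1.1, -1.5]
opening: -0.001
```

```bash
python3 - <<'E'
from h import *
c=grab('top'); crop(c,190,140,300,225,7,'t14.png'); save(c['pixels'],'tfull.png')
s=grab('side'); crop(s,235,175,315,260,7,'s14.png')
print(get_state()['contact_force'])
P=pts(c)
for n,q in dict(tl=(148,195),tr=(298,188),br=(312,405),bl=(160,412)).items(): print(n,tocad(ray(c,*o(*q,7,190,140),.070)).round(1))
E
```

```text
[ 0.05953271  0.04230601 -0.21876723]
tl [37.5 61.3]
tr [35.6 15.9]
br [-30.7  16.5]
bl [-28.7  62.2]
```

View pics/t14.png

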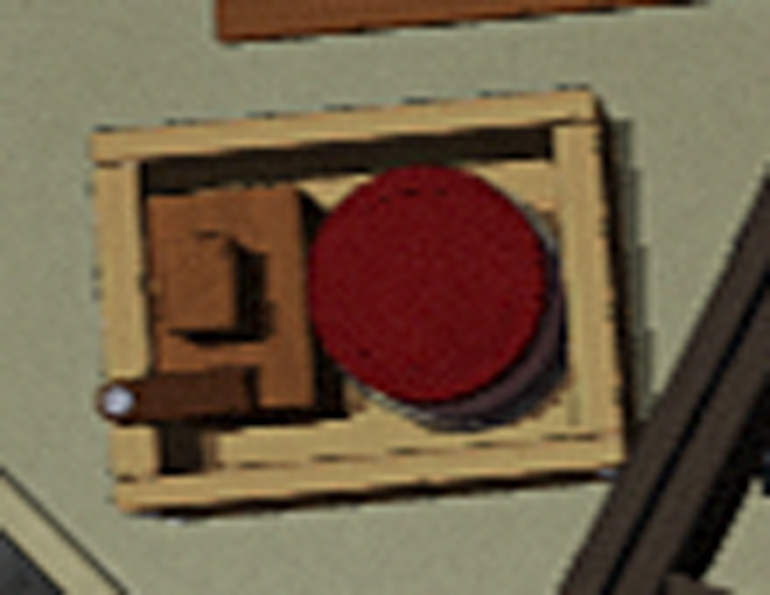

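View pics/s14.png

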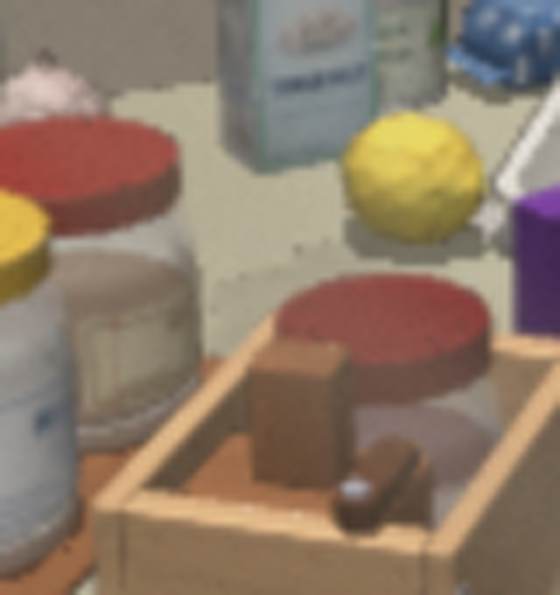

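View pics/tfull.png

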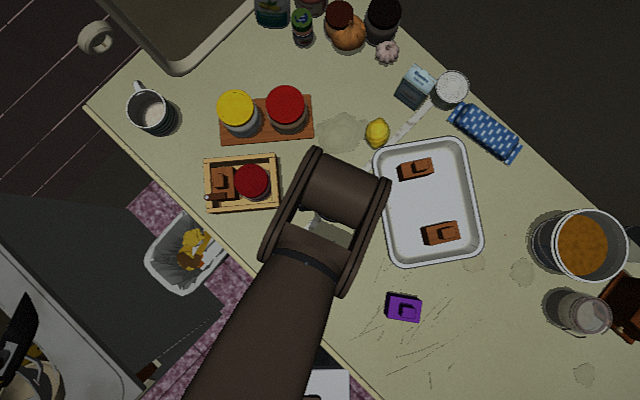

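```bash
python3 -c "
from plant import sign_off; print(sign_off())"
```

```text
the job is handed in; nothing more can be done
None
```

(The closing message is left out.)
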